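# Hang a beam dump on the interlock rail

### The arm

A 6-joint arm with a two-finger parallel gripper is mounted at the origin on the work surface. World frame = base frame: x ahead of the robot, y to its left, z up, the work surface at z = 0. Lengths are in m, angles in rad, forces in N, time in s.
With the tool pointing down it reaches from about 0.375 to 0.975 m from the base axis. Payload 3.8 kg.
Tool frame: the origin (TCP) lies at the very end of the fingers, on their centre line; the grasp point (between the pads) lies 19 mm behind it; z points along the fingers, x is the direction in which the jaws open and shut, and the axes are right-handed (so a half turn about z gives the same grasp; the last joint's range is limited). The gripper opens to 85 mm and grips with 20 to 120 N. Pads are 22 mm wide; open, the fingers measure 114 mm over their backs; the gripper's body (76 mm by 85 mm) begins 54 mm behind the grasp point. The pads swing forward as they close: fully open they stand 13 mm farther back than shut.
Start: joints at [-1.335, 0.264, 1.604, -0, 1.274, -0.037], TCP at [0.182, -0.65, 0.199] pointing down, gripper open.
Joint ranges: [-2.63, 2.63], [-0.94, 2.18], [0.31, 2.57], [-1.31, 4.45], [0, 2.66], [-2.55, 2.55]. Speed limits (rad/s): [2.57, 2.57, 3.14, 3.14, 3.14, 3.14].

### API

Orientations are given as a rotation vector (axis times angle).
In Python, from workcell import bot gives the robot as it stands.
- The arm moves only by the tool carry_out, never from a script. Its argument "deltas" is a list of rows, each an object with "delta_pos": the shift along the tool's x, y, z in m, a list of three; "dr": the turn, a rotation vector about the tool's x, y, z in rad, a list of three. A call has 1 to 10 rows; each row shifts and turns the commanded pose from where the row before left it, along the tool's axes as they then stand; what a row does not reach is not made up. A row lasts 1/8 s, in which the tool goes at most 62.5 mm and 10.7 degrees, less where a joint would pass 70% of its speed; a pose out of reach is approached as far as the arm can. A call is refused whole if a number of a shift passes 0.0625 or a number of a turn 0.188, either way. A call with a gripper value outside its range is refused whole. "grip" is the opening, from 0 (shut) to 1 (fully open), set as the call begins (left out, the last holds). The fingers move at their own pace and stop on an object; "force" is the grip in N (left out, the last holds). Time passes only in rows, so rows that do not move let the fingers close. It gives the time, the measured TCP pose, the force and the opening at its end, in the units of the state.
- bot.read_state(): the state, without advancing time (a new reading comes with each control period).
- bot.read_camera(name): name is "scene" or "side" or "wrist"; returns a dict with "frame" (384x512x3 uint8, red, green, blue), "K" (3x3 intrinsics, pixels), "xyz" and "attitude" of the camera in the world; the wrist camera has in their place "hand_eye" (4x4, takes a point from camera to tool coordinates, whose origin is the TCP and whose axes are the tool frame's). Camera axes: x right, y down, z forward; pixel columns grow to the right and rows downward; lengths in m; the calibration is good to about 2 mm. The wrist camera is an equidistant fisheye: a pixel r from the principal point sees the ray r / f radians off the axis. A picture is of the moment at which its call begins: read the wrist's pose just before it. There is no depth.
- bot.finish_job(): hands the job in, once; it reports no verdict.
The state is a dict: "time": time; "q": joint angles; "joint_vel": joint speeds; "joint_torque": joint torques, N m; "tool_pos": TCP position; "tcp_rot": TCP orientation; "wrist_force": force on the tool from outside, world axes, zero at the start; "torque": the same for the moment, N m; "width": opening from 0.0 (shut) to 1.0 (fully open).
Only numpy, scipy, OpenCV 4.12 (cv2) and the standard library are available. Lean on these libraries where they do the work, as an engineer would, in place of code of your own. Each camera call takes 0.05 s, during which the arm holds its last target.

### The job

Take the beam dump by its orange grip, run its brass T-head into the yellow flared mouth of the closed rail, and slide it gently along inside until it has pushed the hidden red interlock plunger fully home against its firm stop. Leave the dump hanging there upright, let go, never force it against the rail, and do not disturb the lens mount, the jar or the screwdriver.

Things in the scene. Friction and masses are not known exactly. Their poses are not given: they have to be found in the camera images.
- grip (a point): Centre of the loose hanger's orange grip: 16 mm (its x) by 24 mm (its y) by 46 mm tall; take it across the 24 mm, fingers closing along y. z up, +y is the sliding direction. The hanger (about 280 g) starts standing on the table on its flat underside, 136 mm below this point. A red bar, 14 mm wide in y, passes 23 to 31 mm below.
- head (a point): Centre of the hanger's brass T-head, 56 mm straight below grip, same axes: 22 mm (x) by 40 mm (y) by 10 mm tall. The neck below it is 6 mm (x) by 30 mm (y).
- hanger: Centre of the hanger's underside, same axes. At the bottom a finned black beam dump block 50 x 60 x 45 mm, centred at x = +4 mm; its lower red arm reaches up to z = 55 mm. A red C-bracket joins block and grip on the -x side (upright bar at x = -42 to -32 mm, top bar z = 105 to 113 mm), so that the rail passes through the C between T-head and top bar.
- mouth (a point): Centre of the rail's open end, 127 mm above the table. +y points into the rail along the channel, z up, x towards the posts; the hanger slides in with its axes parallel to these (same directions). Channel inside 26 mm wide (x) by 14 mm tall, centred on this point; slot in its floor 11 mm wide. A yellow flare from y = -17 mm to 0 widens the opening by about 6 mm each way.
- rail: Fixed closed rail: aluminium C-channel, 300 mm long, level, slot underneath, on two posts 62 mm to its +x side, no taller than the rail. Origin on the table under its middle, axes as mouth. Outside 34 x 22 mm, top 138 mm above the table. The T-head runs inside with 2 mm play all round; hanging at rest, its centre is 2 mm below mouth and the dump is 45 mm above the table.
- plunger (a joint): Red plunger inside the channel, out of sight: 0 = out, 0.008 m = fully home. Its face waits 120 to 200 mm from the mouth, not measured: feel for it with the head's leading end (20 mm ahead of head). It yields to about 4 N plus 1 to 2 N of sliding friction, has no spring, stays where pushed, and ends at a rigid stop. Creep up and press on it with 8 to 12 N; over 30 N damages the rail.
- lens (a point): Bystander: middle of a loose amber lens mount, black disc foot 48 mm across, 98 mm tall, this point 49 mm up.
- jar_mid (a point): Bystander: middle of a closed white jar with a blue cap, 42 mm across, 65 mm tall.
- driver_grip (a point): Bystander: handle of a yellow screwdriver lying on the table, 160 mm long along its x.
Things that resemble listed ones, but are neither listed nor needed, are in the scene too. Of the things that look like the hanger, the largest one is meant.

How it is judged:
By the outcome, as a careful person would: the job done as asked, in the order asked, and still so for the second after the job is handed in, with the robot touching nothing.
It also fails if it takes over 64 s, if anything falls off the work surface, if the arm or the gripper's body presses on something with over 40 N, if the wrist force passes 120 N, or if a joint passes its speed limit or range.

## Working session

There is one attempt and no reset: what is moved stays moved. The work goes in short steps, Python scripts to look and compute and a tool call to move; the robot and the scene stay as the last step left them, time stands still between calls to the robot, and variables do not carry over. Pictures are saved under pics/ and viewed, and the job is handed in when it is done.

Besides the shell and the picture viewer there is one more tool, called after ">>>" as name(argument=value, ...), one argument or row to a line, values as JSON. carry_out: Moves the arm, as the interface text tells. Its arguments: {"type":"object","properties":{"deltas":{"type":"array"},"grip":{"type":"number"},"force":{"type":"number"}},"required":["deltas"]}

```bash
mkdir -p pics; python3 - <<'E'
from workcell import bot
import cv2,json
s=bot.read_state();print(s)
for n in ["scene","side","wrist"]:
    c=bot.read_camera(n);cv2.imwrite(f"pics/{n}0.png",c["frame"][:,:,::-1])
    print(n,{k:v for k,v in c.items() if k!="frame"})
E
```

```text
{'time': 0.0, 'q': array([-1.33490081e+00,  2.64749703e-01,  1.60535707e+00,  6.51990677e-06,
        1.27368895e+00, -3.68877925e-02]), 'joint_vel': array([-1.51481876e-03, -2.33784034e-03, -1.96944969e-04, -4.44822870e-04,
       -8.75405334e-05, -3.50803872e-04]), 'joint_torque': array([-1.98374601e-04, -5.15111697e+01, -3.67316616e+01,  9.77685295e-05,
        1.28874276e-02, -7.17242756e-06]), 'tool_pos': array([ 0.18167774, -0.64927226,  0.19807356]), 'tcp_rot': array([-2.50174044,  1.89791899,  0.00267058]), 'wrist_force': array([0.08460662, 0.54241926, 0.81637541]), 'torque': array([-0.03297639,  0.00236363,  0.03596908]), 'width': 1.0011398423584457}
scene {'K': array([[388.98898787,   0.        , 252.94004193],
       [  0.        , 388.98898787, 188.89478134],
       [  0.        ,   0.        ,   1.        ]]), 'xyz': array([ 1.06206426, -0.54460351,  0.76024412]), 'attitude': array([-2.16774146, -0.87886269,  0.38780256])}
side {'K': array([[397.60081506,   0.        , 251.66463494],
       [  0.        , 397.60081506, 194.42676358],
       [  0.        ,   0.        ,   1.        ]]), 'xyz': array([0.22884375, 0.71351382, 0.98338253]), 'attitude': array([-0.57584186,  2.76724867, -1.03823372])}
wrist {'K': array([[297.31863964,   0.        , 257.02458632],
       [  0.        , 297.31863964, 191.29025865],
       [  0.        ,   0.        ,   1.        ]]), 'hand_eye': array([[ 9.99999843e-01, -3.55071408e-04,  4.33397854e-04,
        -1.04974811e-03],
       [ 2.04866258e-04,  9.51706276e-01,  3.07009970e-01,
        -7.99674311e-02],
       [-5.21477921e-04, -3.07009833e-01,  9.51706200e-01,
        -1.74372447e-01],
       [ 0.00000000e+00,  0.00000000e+00,  0.00000000e+00,
         1.00000000e+00]])}
```

View pics/scene0.png

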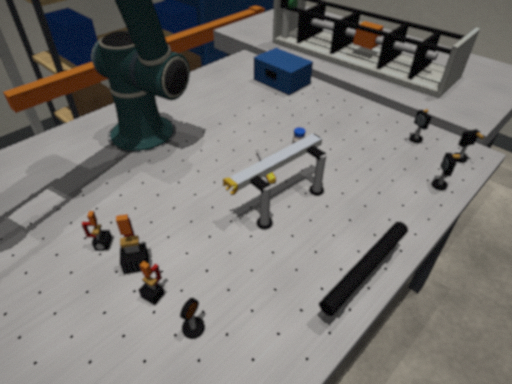

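View pics/side0.png

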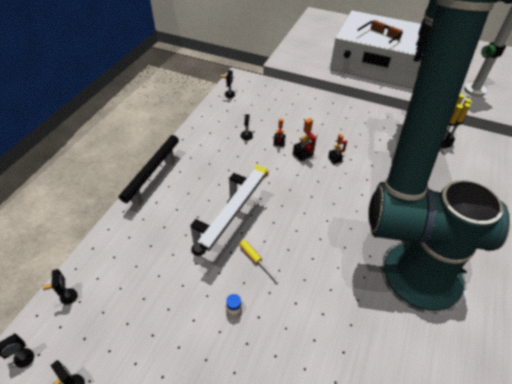

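View pics/wrist0.png

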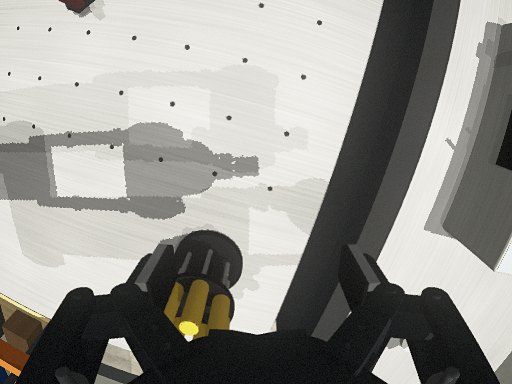

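Three look like the hanger in the scene view: (98,230), (130,243) and (150,280). The middle one looks largest. I'll check it in enlarged crops.

```bash
cat > h.py <<'E'
import numpy as np,cv2
from scipy.spatial.transform import Rotation as R
CAM={"scene":(388.989,252.940,188.895,[1.06206426,-0.54460351,0.76024412],[-2.16774146,-0.87886269,0.38780256]),
"side":(397.6008,251.6646,194.4268,[0.22884375,0.71351382,0.98338253],[-0.57584186,2.76724867,-1.03823372])}
def ray(n,u,v):
    f,cx,cy,p,a=CAM[n];d=R.from_rotvec(a).apply([(u-cx)/f,(v-cy)/f,1.]);return np.array(p),d/np.linalg.norm(d)
def onz(n,u,v,z):
    p,d=ray(n,u,v);return p+d*(z-p[2])/d[2]
def proj(n,X):
    f,cx,cy,p,a=CAM[n];c=R.from_rotvec(a).inv().apply(np.atleast_2d(X)-p);return np.c_[f*c[:,0]/c[:,2]+cx,f*c[:,1]/c[:,2]+cy]
def tri(a,b):
    p,d=ray("scene",*a);q,e=ray("side",*b)
    t=np.linalg.lstsq(np.c_[d,-e],q-p,rcond=None)[0];A=p+d*t[0];B=q+e*t[1];return (A+B)/2,np.linalg.norm(A-B)
E
python3 - <<'E'
import cv2
a=cv2.imread("pics/scene0.png");b=cv2.imread("pics/side0.png")
def crop(im,x,y,w,h,s,o): cv2.imwrite("pics/"+o,cv2.resize(im[y:y+h,x:x+w],None,fx=s,fy=s,interpolation=cv2.INTER_CUBIC))
crop(a,75,200,130,90,6,"c1.png");crop(a,215,120,120,110,5,"c2.png")
crop(b,265,110,100,60,8,"c3.png");crop(b,180,155,110,130,4.5,"c4.png")
E
```

```text
(no output)
```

View pics/c1.png

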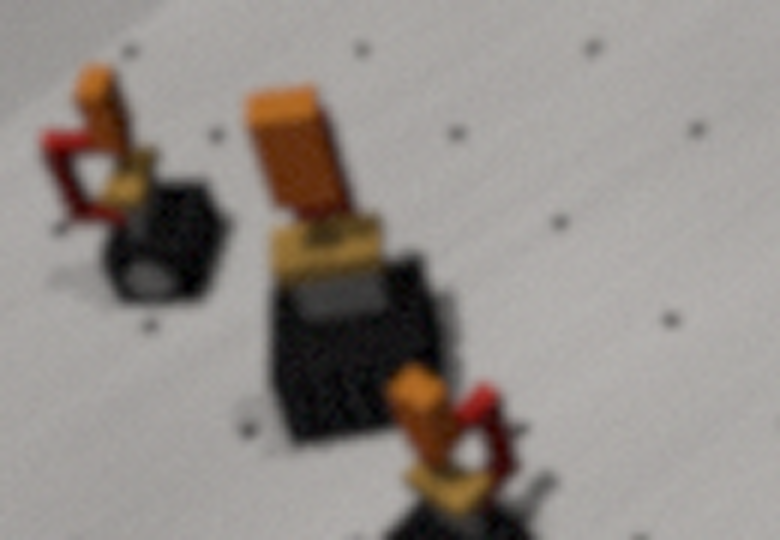

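View pics/c2.png

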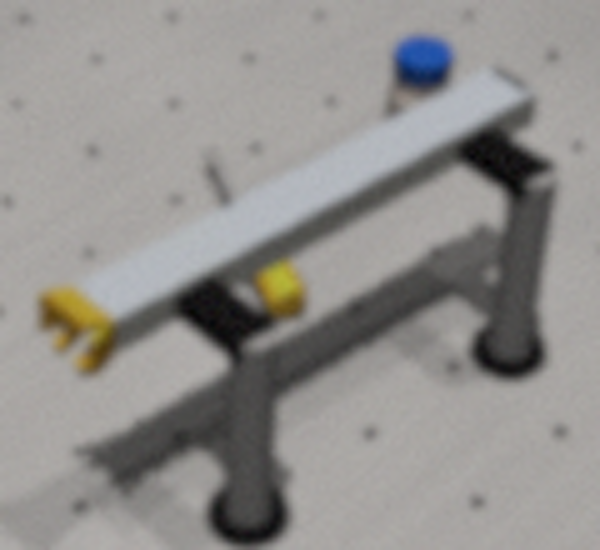

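View pics/c3.png

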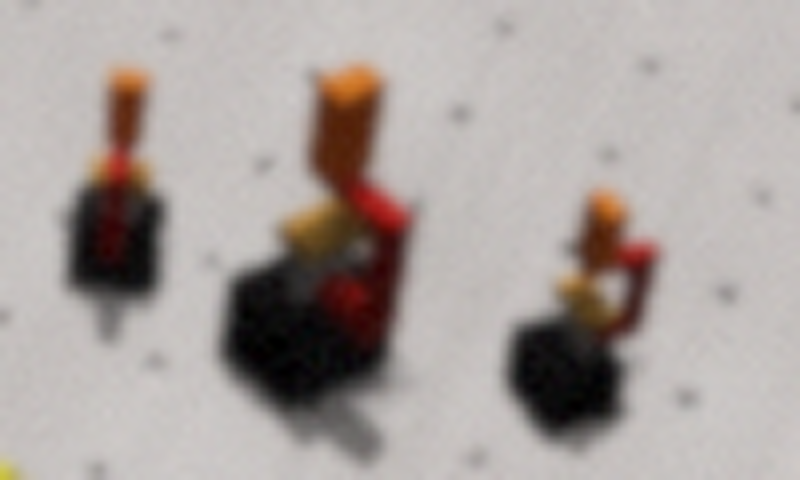

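View pics/c4.png

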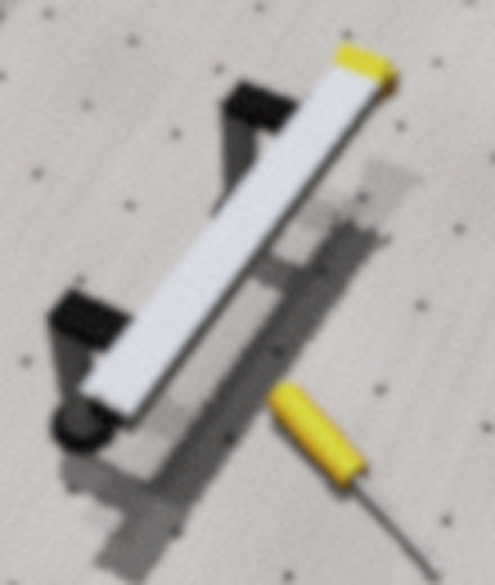

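```bash
python3 - <<'E'
from h import *
np.set_printoptions(precision=4,suppress=True)
def S(o,s,L): return [(o[0]+x/s-.5+.5/s,o[1]+y/s-.5+.5/s) for x,y in L]
a=S((215,120),5,[(75,290),(112,330),(497,68),(533,95)])
b=S((180,155),4.5,[(385,85),(335,70),(130,418),(85,390)])
for p in a: print("rail sc",onz("scene",*p,.138))
for p in b: print("rail sd",onz("side",*p,.138))
# grip
for p in S((75,200),6,[(247,97),(318,88),(322,114),(255,125)]): print("grip sc",onz("scene",*p,.159))
for p in S((265,110),8,[(322,78),(378,68),(380,90),(330,103)]): print("grip sd",onz("side",*p,.159))
# grip centroid by colour, both views
for n,box in(("scene",(112,212,136,238)),("side",(300,116,320,135))):
    im=cv2.imread(f"pics/{n}0.png");h=cv2.cvtColor(im,cv2.COLOR_BGR2HSV)
    x0,y0,x1,y1=box;m=cv2.inRange(h,(7,120,60),(18,255,255));k=np.zeros_like(m);k[y0:y1,x0:x1]=m[y0:y1,x0:x1]
    ys,xs=np.nonzero(k);print(n,xs.mean(),ys.mean(),len(xs))
    for ch,z in (("g",.136),):print(onz(n,xs.mean(),ys.mean(),z))
print("lens",onz("scene",193,327,.0),onz("side",246,133,0),"jar",onz("side",234,299,.065))
E
```

```text
rail sc [ 0.5149 -0.0614  0.138 ]
rail sc [ 0.5492 -0.0693  0.138 ]
rail sc [0.5455 0.2379 0.138 ]
rail sc [0.5761 0.2306 0.138 ]
rail sd [ 0.5056 -0.0568  0.138 ]
rail sd [ 0.541  -0.0562  0.138 ]
rail sd [0.5393 0.2414 0.138 ]
rail sd [0.5713 0.2348 0.138 ]
grip sc [ 0.4502 -0.3335  0.159 ]
grip sc [ 0.4645 -0.3134  0.159 ]
grip sc [ 0.4766 -0.3195  0.159 ]
grip sc [ 0.4643 -0.3388  0.159 ]
grip sd [ 0.4721 -0.3206  0.159 ]
grip sd [ 0.453  -0.3364  0.159 ]
grip sd [ 0.4478 -0.3229  0.159 ]
grip sd [ 0.464  -0.3065  0.159 ]
scene 124.412 225.552 250
[ 0.4662 -0.3281  0.136 ]
side 307.6666666666667 125.08333333333333 84
[ 0.4606 -0.3242  0.136 ]
lens [ 0.6884 -0.3377  0.    ] [ 0.6969 -0.3505  0.    ] jar [0.4381 0.3106 0.065 ]
```

Scene crop: the middle object (grip near pixel 124,225) is clearly the largest, at about twice the size of the decoys at (91,217) and (146,270). In the side view it's at (307,125), with decoys at (280,120) and (341,137). Its red bracket is on the robot side, so its yaw is about -35°. The rail mouth is the yellow end, near (0.53,-0.065), and its yaw is about -6°. Next I'll move the wrist camera over the hanger.

```bash
cat >> h.py <<'E'
def down(heading):  # tool z down, tool x at heading (deg)
    t=np.radians(heading);x=[np.cos(t),np.sin(t),0];y=[np.sin(t),-np.cos(t),0]
    return R.from_matrix(np.c_[x,y,[0,0,-1.]])
def plan(p0,R0,p1,R1,n):
    """rows (rounded) from pose 0 to pose 1, tool-frame steps"""
    p=np.array(p0,float);Rc=R0;rv=(R0.inv()*R1).as_rotvec()
    for i in range(1,n+1):
        tp=np.array(p0)+(np.array(p1)-p0)*i/n;tR=R0*R.from_rotvec(rv*i/n)
        d=np.round(Rc.inv().apply(tp-p),4);w=np.round((Rc.inv()*tR).as_rotvec(),3)
        print('{"delta_pos":%s,"dr":%s},'%(d.tolist(),w.tolist()))
        p=p+Rc.apply(d);Rc=Rc*R.from_rotvec(w)
    print("end",p)
WK=(297.3186,257.0246,191.2903);HE=np.array([[9.99999843e-01,-3.55071408e-04,4.33397854e-04,-1.04974811e-03],[2.04866258e-04,9.51706276e-01,3.07009970e-01,-7.99674311e-02],[-5.21477921e-04,-3.07009833e-01,9.51706200e-01,-1.74372447e-01],[0,0,0,1]])
def wray(s,u,v):
    f,cx,cy=WK;x,y=(u-cx)/f,(v-cy)/f;r=np.hypot(x,y);k=np.sinc(r/np.pi)
    d=np.array([x*k,y*k,np.cos(r)]);Rt=R.from_rotvec(s["tcp_rot"])
    return np.array(s["tool_pos"])+Rt.apply(HE[:3,3]),Rt.apply(HE[:3,:3]@d)
def wz(s,u,v,z):
    p,d=wray(s,u,v);return p+d*(z-p[2])/d[2]
def wproj(s,X):
    Rt=R.from_rotvec(s["tcp_rot"]);c=(Rt.inv().apply(np.atleast_2d(X)-s["tool_pos"])-HE[:3,3])@HE[:3,:3]
    f,cx,cy=WK;r=np.hypot(c[:,0],c[:,1]);th=np.arctan2(r,c[:,2]);return np.c_[cx+f*th*c[:,0]/r,cy+f*th*c[:,1]/r]
def wshot(name):
    from workcell import bot
    import pickle
    s=bot.read_state();c=bot.read_camera("wrist");cv2.imwrite(f"pics/{name}.png",c["frame"][:,:,::-1]);pickle.dump(s,open(f"pics/{name}.pkl","wb"));return s
def sload(name):
    import pickle;return pickle.load(open(f"pics/{name}.pkl","rb"))
E
python3 - <<'E'
from h import *
from workcell import bot
s=bot.read_state()
plan(s["tool_pos"],R.from_rotvec(s["tcp_rot"]),[.463,-.326,.27],down(-125),9)
for p in [(94,237),(152,290)]: print(onz("scene",*p,.0))
E
```

```text
{"delta_pos":[-0.0262, -0.0398, -0.0079],"dr":[0.0, 0.0, 0.098]},
{"delta_pos":[-0.03, -0.037, -0.0079],"dr":[0.0, 0.0, 0.098]},
{"delta_pos":[-0.0334, -0.0339, -0.0079],"dr":[0.0, 0.001, 0.099]},
{"delta_pos":[-0.0366, -0.0305, -0.008],"dr":[0.0, -0.0, 0.098]},
{"delta_pos":[-0.0395, -0.0267, -0.0079],"dr":[0.0, -0.0, 0.098]},
{"delta_pos":[-0.0418, -0.0227, -0.008],"dr":[0.0, 0.0, 0.098]},
{"delta_pos":[-0.0439, -0.0185, -0.008],"dr":[0.001, 0.0, 0.098]},
{"delta_pos":[-0.0455, -0.0142, -0.0079],"dr":[-0.0, 0.0, 0.099]},
{"delta_pos":[-0.0466, -0.0096, -0.0079],"dr":[-0.0, 0.001, 0.098]},
end [ 0.46301325 -0.32603223  0.26997976]
[ 0.3150088  -0.35672228  0.        ]
[ 0.55231307 -0.34506245  0.        ]
```

>>> carry_out(
  deltas=[
    {"delta_pos": [-0.026,-0.04,-0.008],"dr": [0,0,0.098]},
    {"delta_pos": [-0.03,-0.037,-0.008],"dr": [0,0,0.098]},
    {"delta_pos": [-0.0335,-0.034,-0.008],"dr": [0,0,0.099]},
    {"delta_pos": [-0.0365,-0.0305,-0.008],"dr": [0,0,0.098]},
    {"delta_pos": [-0.0395,-0.0265,-0.008],"dr": [0,0,0.098]},
    {"delta_pos": [-0.042,-0.0225,-0.008],"dr": [0,0,0.098]},
    {"delta_pos": [-0.044,-0.0185,-0.008],"dr": [0,0,0.098]},
    {"delta_pos": [-0.0455,-0.014,-0.008],"dr": [0,0,0.099]},
    {"delta_pos": [-0.0465,-0.0095,-0.008],"dr": [0,0,0.098]},
    {"delta_pos": [0,0,0],"dr": [0,0,0]},
  ],
  grip=1,
)

```text
time: 1.4
tool_pos: [0.4649, -0.3241, 0.272]
tcp_rot: [-1.456, 2.783, -0.001]
wrist_force: [-0.1, -0.7, -0.2]
width: 0.998
```

```bash
python3 - <<'E'
from h import *
s=wshot("w1");print(s["tool_pos"],R.from_rotvec(s["tcp_rot"]).as_matrix().round(3),s["wrist_force"])
im=cv2.imread("pics/w1.png");cv2.imwrite("pics/w1c.png",cv2.resize(im[100:350,130:390],None,fx=2.4,fy=2.4,interpolation=cv2.INTER_CUBIC))
E
```

```text
[ 0.46485043 -0.32405471  0.27199777] [[-0.57  -0.821  0.001]
 [-0.821  0.57   0.   ]
 [-0.001 -0.001 -1.   ]] [-0.06376543 -0.72097092 -0.2135853 ]
```

View pics/w1.png

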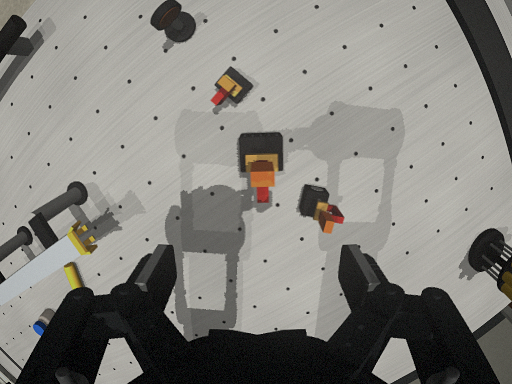

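View pics/w1c.png

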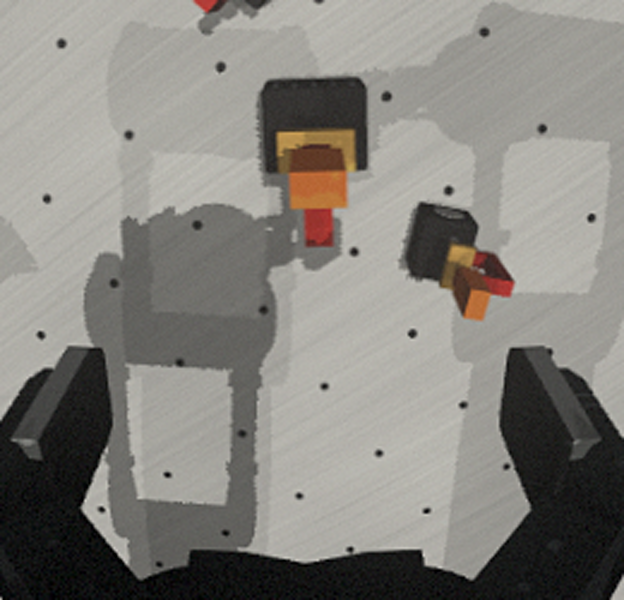

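The wrist view shows the hanger's grip top at (262,178), the largest and the one meant. Decoys are at (232,88) and (320,208). The rail mouth is at (80,238).

```bash
python3 - <<'E'
from h import *
np.set_printoptions(precision=4,suppress=True)
s=sload("w1");im=cv2.imread("pics/w1.png");h=cv2.cvtColor(im,cv2.COLOR_BGR2HSV)
m=cv2.inRange(h,(7,150,175),(17,255,255));k=np.zeros_like(m);k[160:195,240:285]=m[160:195,240:285]
c=max(cv2.findContours(k,0,1)[0],key=cv2.contourArea);r=cv2.minAreaRect(c);print(r)
B=cv2.boxPoints(r);P=np.array([wz(s,*b,.159) for b in B]);print(P,P.mean(0))
for i in range(4):
    e=P[(i+1)%4]-P[i];print(np.linalg.norm(e)*1e3,np.degrees(np.arctan2(e[1],e[0])))
# block bottom/top: front top edge
cv2.imwrite("pics/w1r.png",cv2.resize(im[170:340,0:170],None,fx=3.5,fy=3.5,interpolation=cv2.INTER_CUBIC))
E
```

```text
((262.0, 179.0), (14.0, 22.0), 90.0)
[[ 0.4751 -0.3226  0.159 ]
 [ 0.4626 -0.3406  0.159 ]
 [ 0.4505 -0.3325  0.159 ]
 [ 0.4632 -0.3142  0.159 ]] [ 0.4628 -0.3275  0.159 ]
21.931341191460593 -124.73914803690664
14.58773667462344 146.07575541788535
22.23324148265315 55.2307285164425
14.574877932255742 -35.11035375809579
```

View pics/w1r.png

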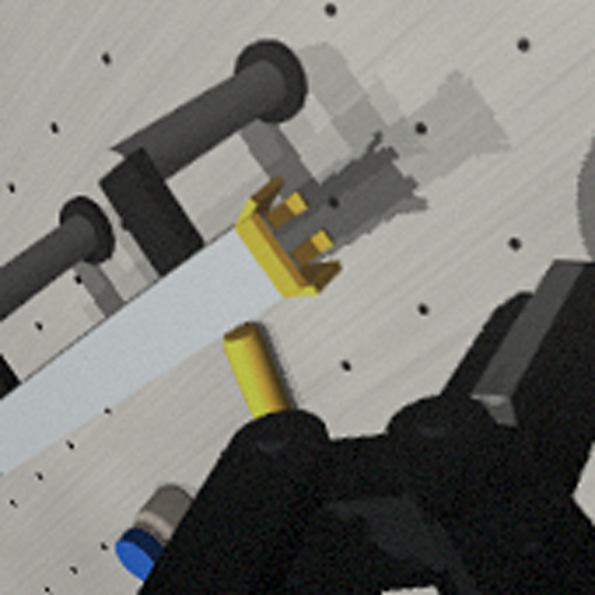

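```bash
python3 - <<'E'
from h import *
from workcell import bot
np.set_printoptions(precision=4,suppress=True)
s=sload("w1");f=lambda x,y:(x/3.5,170+y/3.5)
print("mouth",wz(s,*f(238,228),.138),wz(s,*f(288,298),.138))
print("decoy grip",wz(s,328,226,.09),wz(s,320,208,.05))
s=bot.read_state()
plan(s["tool_pos"],R.from_rotvec(s["tcp_rot"]),[.4628,-.3275,.119],down(-124.9),1)
E
```

```text
mouth [ 0.5441 -0.0668  0.138 ] [ 0.5105 -0.0636  0.138 ]
decoy grip [ 0.3424 -0.3537  0.09  ] [ 0.3533 -0.3565  0.05  ]
{"delta_pos":[0.0022, -0.0006, 0.1524],"dr":[-0.0, -0.0, 0.002]},
end [ 0.4628 -0.3275  0.119 ]
```

>>> carry_out(
  deltas=[
    {"delta_pos": [0.002,-0.0005,0.03],"dr": [0,0,0.002]},
    {"delta_pos": [0,0,0.045],"dr": [0,0,0]},
    {"delta_pos": [0,0,0.03],"dr": [0,0,0]},
    {"delta_pos": [0,0,0],"dr": [0,0,0]},
    {"delta_pos": [0,0,0],"dr": [0,0,0]},
  ],
  grip=0.6,
)

```text
time: 2.08
tool_pos: [0.4621, -0.3294, 0.1674]
tcp_rot: [-1.446, 2.789, -0.002]
wrist_force: [0.9, -1.0, 0.1]
width: 0.598
```

```bash
python3 - <<'E'
from h import *
s=wshot("w2");print(s["tool_pos"],R.from_rotvec(s["tcp_rot"]).as_matrix().round(3),s["wrist_force"],s["joint_vel"].round(4))
im=cv2.imread("pics/w2.png");cv2.imwrite("pics/w2c.png",cv2.resize(im[100:350,130:390],None,fx=2.4,fy=2.4,interpolation=cv2.INTER_CUBIC))
h=cv2.cvtColor(im,cv2.COLOR_BGR2HSV)
m=cv2.inRange(h,(7,150,175),(17,255,255));n,l,st,ce=cv2.connectedComponentsWithStats(m)
for i in range(1,n):
    if st[i,4]>100: print(st[i],ce[i],wz(s,*ce[i],.159))
E
```

```text
[ 0.46210186 -0.32936971  0.1674411 ] [[-0.576 -0.817  0.001]
 [-0.817  0.576 -0.001]
 [ 0.    -0.001 -1.   ]] [ 0.87682279 -1.01919004  0.13174717] [ 0.008  -0.0159 -0.0243  0.     -0.0047  0.0022]
[237 210  36  20 537] [256.75232775 218.39106145] [ 0.464394   -0.32957864  0.159     ]
```

View pics/w2c.png

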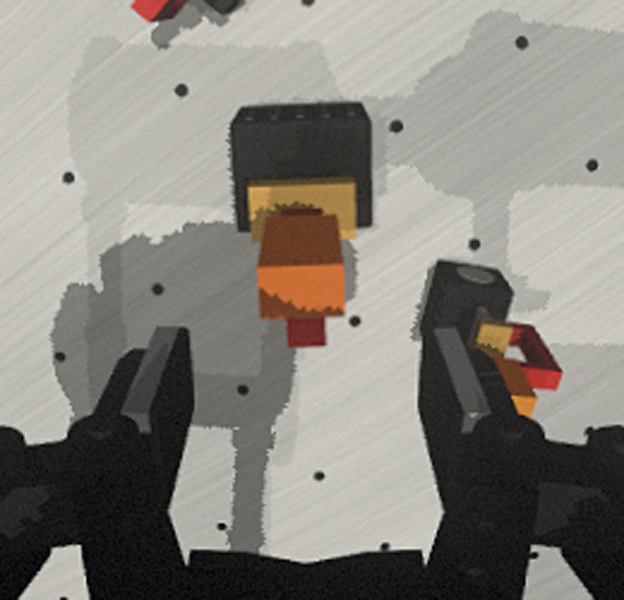

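```bash
python3 - <<'E'
from h import *
from workcell import bot
s=sload("w2");C=[wz(s,130+x/2.4,100+y/2.4,.159) for x,y in [(259,265),(343,262),(345,315),(260,318)]]
C=np.array(C);print(C,C.mean(0))
for i in range(4):
    e=C[(i+1)%4]-C[i];print(np.linalg.norm(e)*1e3,np.degrees(np.arctan2(e[1],e[0])))
s=bot.read_state();print(s["tool_pos"])
plan(s["tool_pos"],R.from_rotvec(s["tcp_rot"]),[C.mean(0)[0],C.mean(0)[1],.119],down(-124.5),1)
E
```

```text
[[ 0.47624468 -0.32268848  0.159     ]
 [ 0.46363472 -0.34210746  0.159     ]
 [ 0.44991993 -0.33351879  0.159     ]
 [ 0.46304908 -0.31325971  0.159     ]] [ 0.4632121  -0.32789361  0.159     ]
23.154005279275037 -122.9981796684363
16.18211732582584 147.94380419545143
24.141354840786356 57.05424790670642
16.218068673603995 -35.547275668340575
[ 0.46266048 -0.32957573  0.168187  ]
{"delta_pos":[-0.0017, 0.0007, 0.0492],"dr":[-0.003, -0.0, -0.012]},
end [ 0.46316665 -0.32787344  0.11898471]
```

>>> carry_out(
  deltas=[
    {"delta_pos": [-0.0015,0.0005,0.016],"dr": [0,0,-0.02]},
    {"delta_pos": [0,0,0.016],"dr": [0,0,0]},
    {"delta_pos": [0,0,0.016],"dr": [0,0,0]},
    {"delta_pos": [0,0,0],"dr": [0,0,0]},
  ],
  grip=0.6,
)

```text
time: 2.62
tool_pos: [0.461, -0.3254, 0.1157]
tcp_rot: [1.474, -2.772, -0.007]
wrist_force: [-0.4, 0.7, -1.3]
width: 0.601
```

>>> carry_out(
  deltas=[
    {"delta_pos": [0,0,0],"dr": [0,0,0]},
    {"delta_pos": [0,0,0],"dr": [0,0,0]},
    {"delta_pos": [0,0,0],"dr": [0,0,0]},
    {"delta_pos": [0,0,0],"dr": [0,0,0]},
  ],
  grip=0,
  force=60,
)

```text
time: 3.12
tool_pos: [0.4631, -0.3272, 0.1192]
tcp_rot: [-1.475, 2.773, -0.003]
wrist_force: [-0.4, -0.4, 1.8]
width: 0.259
```

>>> carry_out(
  deltas=[
    {"delta_pos": [0,0,-0.01],"dr": [0,0,0]},
    {"delta_pos": [0,0,-0.03],"dr": [0,0,0]},
    {"delta_pos": [0,0,-0.04],"dr": [0,0,0]},
    {"delta_pos": [0,0,-0.03],"dr": [0,0,0]},
    {"delta_pos": [0,0,-0.01],"dr": [0,0,0]},
    {"delta_pos": [0,0,0],"dr": [0,0,0]},
  ],
)

```text
time: 3.88
tool_pos: [0.4625, -0.3267, 0.2385]
tcp_rot: [-1.475, 2.773, -0.0]
wrist_force: [-0.1, 0.3, -2.7]
width: 0.254
```

```bash
python3 - <<'E'
from h import *
from workcell import bot
s=bot.read_state();print(s)
plan(s["tool_pos"],R.from_rotvec(s["tcp_rot"]),[.517,-.163,.24],down(-95.7),6)
E
```

```text
{'time': 3.875, 'q': array([-6.58923090e-01,  3.58669248e-02,  1.79214105e+00,  7.73188563e-05,
        1.31321170e+00,  1.50502721e+00]), 'joint_vel': array([ 0.00060203,  0.02099832,  0.03645036, -0.00124521, -0.00886432,
        0.00227751]), 'joint_torque': array([ 8.36889987e-03, -4.17832875e+01, -3.95433784e+01, -5.67189898e-03,
        1.41444393e-01,  2.05990441e-04]), 'tool_pos': array([ 0.46254977, -0.32666076,  0.23848405]), 'tcp_rot': array([-1.47511496e+00,  2.77349050e+00, -4.85962638e-04]), 'wrist_force': array([-0.0510453 ,  0.34256023, -2.72794096]), 'torque': array([-0.02153845, -0.04054591,  0.01976437]), 'width': 0.25446241152655086}
{"delta_pos":[-0.0277, 0.0077, -0.0003],"dr":[-0.0, -0.0, -0.082]},
{"delta_pos":[-0.0282, 0.0055, -0.0002],"dr":[-0.0, -0.0, -0.083]},
{"delta_pos":[-0.0286, 0.003, -0.0003],"dr":[-0.0, -0.0, -0.082]},
{"delta_pos":[-0.0287, 0.0007, -0.0002],"dr":[-0.0, -0.0, -0.082]},
{"delta_pos":[-0.0287, -0.0016, -0.0003],"dr":[-0.0, -0.0, -0.082]},
{"delta_pos":[-0.0285, -0.004, -0.0002],"dr":[-0.0, -0.0, -0.083]},
end [ 0.51700813 -0.16301334  0.2399749 ]
```

Lifted; the load is about -2.7 N. Next I'll go to the staging point in front of the mouth.

>>> carry_out(
  deltas=[
    {"delta_pos": [-0.0275,0.0075,0],"dr": [0,0,-0.082]},
    {"delta_pos": [-0.028,0.0055,0],"dr": [0,0,-0.083]},
    {"delta_pos": [-0.0285,0.003,0],"dr": [0,0,-0.082]},
    {"delta_pos": [-0.0285,0.001,0],"dr": [0,0,-0.082]},
    {"delta_pos": [-0.0285,-0.0015,0],"dr": [0,0,-0.082]},
    {"delta_pos": [-0.0285,-0.004,0],"dr": [0,0,-0.083]},
    {"delta_pos": [0,0,0],"dr": [0,0,0]},
    {"delta_pos": [0,0,0],"dr": [0,0,0]},
    {"delta_pos": [0,0,0],"dr": [0,0,0]},
  ],
)

```text
time: 5.0
tool_pos: [0.5158, -0.1645, 0.2376]
tcp_rot: [2.107, -2.33, -0.002]
wrist_force: [0.3, -0.8, -2.3]
width: 0.256
```

```bash
python3 - <<'E'
from h import *
from workcell import bot
s=wshot("w3");print(s["tool_pos"],R.from_rotvec(s["tcp_rot"]).as_matrix().round(3),s["wrist_force"],s["torque"])
im=cv2.imread("pics/w3.png")
for n in("scene","side"): cv2.imwrite(f"pics/{n}3.png",bot.read_camera(n)["frame"][:,:,::-1])
E
```

```text
[ 0.51581378 -0.16446421  0.23758022] [[-0.1   -0.995 -0.001]
 [-0.995  0.1    0.   ]
 [-0.     0.001 -1.   ]] [ 0.31213557 -0.82707669 -2.25935696] [ 0.02769103  0.00214208 -0.00054729]
```

View pics/w3.png

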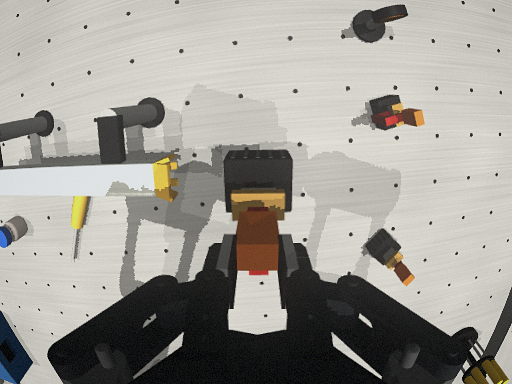

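View pics/scene3.png

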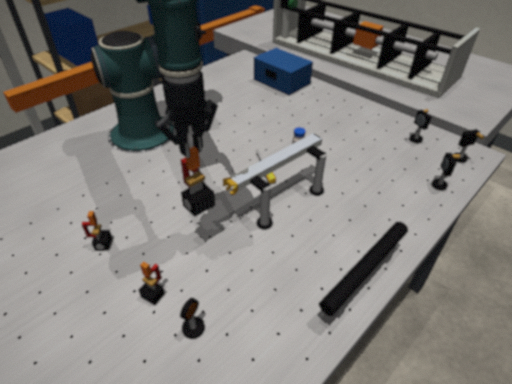

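```bash
python3 - <<'E'
import cv2
im=cv2.imread("pics/w3.png")
cv2.imwrite("pics/w3a.png",cv2.resize(im[145:215,0:190],None,fx=4.2,fy=4.2,interpolation=cv2.INTER_CUBIC))
cv2.imwrite("pics/w3b.png",cv2.resize(im[140:280,190:330],None,fx=4,fy=4,interpolation=cv2.INTER_CUBIC))
E
```

```text
(no output)
```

View pics/w3a.png

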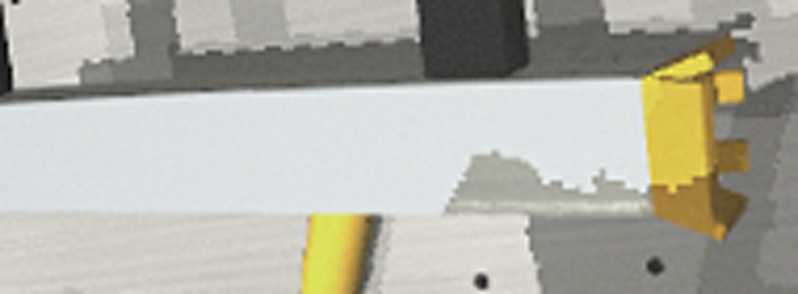

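View pics/w3b.png

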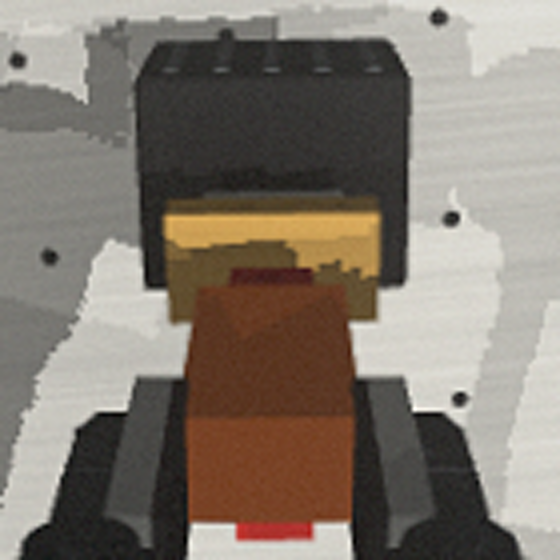

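```bash
python3 - <<'E'
from h import *
np.set_printoptions(precision=4,suppress=True)
s=sload("w3");g=cv2.cvtColor(cv2.imread("pics/w3.png"),cv2.COLOR_BGR2GRAY).astype(float)
U=[];L=[]
for u in range(4,150,6):
    col=cv2.GaussianBlur(g,(3,3),0)[:,u]
    d=np.diff(col)
    up=150+np.argmax(d[150:180]); 
    lo=190+np.argmin(-abs(d[190:203])*1)
    U.append((u,up+.5));L.append((u,lo+.5))
PU=np.array([wz(s,*p,.138) for p in U]);
k=np.polyfit(PU[:,1],PU[:,0],1);print("U",np.c_[U,PU[:,:2]][::4]);print("upper slope deg",np.degrees(np.arctan(k[0])),np.polyval(k,-.065),np.abs(np.polyval(k,PU[:,1])-PU[:,0]).max())
F=lambda x,y:(x/4.2,145+y/4.2)
PL=np.array([wz(s,*F(x,y),.138) for x,y in [(5,211),(150,213),(300,213),(440,213),(600,214),(648,215)]]);print(PL)
k2=np.polyfit(PL[:,1],PL[:,0],1);print("lower",np.degrees(np.arctan(k2[0])),np.polyval(k2,-.065),L)
print("mouth corners",wz(s,*F(642,79),.138),wz(s,*F(652,215),.138))
# head in hand: top face of head z = tool? front top edge & side
G=lambda x,y:(190+x/4,140+y/4)
zg=s["tool_pos"][2]+.019; 
for n,p,z in [("head back-l",(165,213),zg-.051),("head r",(380,211),zg-.051),("grip tl",(188,417),zg+.023),("grip tr",(353,417),zg+.023),("grip bl",(188,520),zg+.023),("grip br",(353,522),zg+.023),("blk l",(150,73),zg-.091),("blk r",(405,73),zg-.091)]:
    P=wz(s,*G(*p),z);print(n,R.from_rotvec(s["tcp_rot"]).inv().apply(P-s["tool_pos"]))
E
```

```text
U [[  4.     169.5      0.5682   0.1517]
 [ 28.     167.5      0.5641   0.1041]
 [ 52.     166.5      0.5598   0.0637]
 [ 76.     165.5      0.5561   0.0283]
 [100.     164.5      0.5529  -0.0033]
 [124.     163.5      0.5502  -0.0321]
 [148.     163.5      0.5469  -0.0587]]
upper slope deg 5.864540154723412 0.546580139827326 0.0006585148920713602
[[ 0.5358  0.1726  0.138 ]
 [ 0.5287  0.1032  0.138 ]
 [ 0.5232  0.0452  0.138 ]
 [ 0.5188 -0.0004  0.138 ]
 [ 0.5142 -0.0458  0.138 ]
 [ 0.5127 -0.0585  0.138 ]]
lower 5.658606168862001 0.5122235778430468 [(4, np.float64(194.5)), (10, np.float64(194.5)), (16, np.float64(194.5)), (22, np.float64(194.5)), (28, np.float64(195.5)), (34, np.float64(195.5)), (40, np.float64(195.5)), (46, np.float64(195.5)), (52, np.float64(195.5)), (58, np.float64(194.5)), (64, np.float64(195.5)), (70, np.float64(195.5)), (76, np.float64(195.5)), (82, np.float64(195.5)), (88, np.float64(195.5)), (94, np.float64(195.5)), (100, np.float64(195.5)), (106, np.float64(195.5)), (112, np.float64(195.5)), (118, np.float64(195.5)), (124, np.float64(196.5)), (130, np.float64(195.5)), (136, np.float64(195.5)), (142, np.float64(195.5)), (148, np.float64(195.5))]
mouth corners [ 0.5459 -0.0638  0.138 ] [ 0.5126 -0.0595  0.138 ]
head back-l [-0.0198 -0.0119  0.032 ]
head r [ 0.0195 -0.0123  0.032 ]
grip tl [-0.0111 -0.0093 -0.042 ]
grip tr [ 0.0097 -0.0093 -0.042 ]
grip bl [-0.0115  0.0062 -0.042 ]
grip br [ 0.0102  0.0066 -0.042 ]
blk l [-0.0259 -0.0299  0.072 ]
blk r [ 0.0281 -0.0299  0.072 ]
```

>>> carry_out(
  deltas=[
    {"delta_pos": [0,-0.0035,0.02],"dr": [0,0,0]},
    {"delta_pos": [0,0,0.03],"dr": [0,0,0]},
    {"delta_pos": [-0.02,0,0.015],"dr": [0,0,0]},
    {"delta_pos": [-0.02,0,0.006],"dr": [0,0,0]},
    {"delta_pos": [0,0,0],"dr": [0,0,0]},
    {"delta_pos": [0,0,0],"dr": [0,0,0]},
    {"delta_pos": [0,0,0],"dr": [0,0,0]},
  ],
)

```text
time: 6.02
tool_pos: [0.5247, -0.1247, 0.1685]
tcp_rot: [-2.108, 2.328, -0.003]
wrist_force: [-0.5, -0.1, -3.3]
width: 0.252
```

```bash
cat >> h.py <<'E'
MOUTH=np.array([.5297,-.0617,.127]);RA=np.radians(-5.76)
RX=np.array([np.cos(RA),np.sin(RA),0]);RY=np.array([-np.sin(RA),np.cos(RA),0])
def rel(s):
    "head rel to mouth in rail axes (mm), force in rail axes, heading err"
    Rt=R.from_rotvec(s["tcp_rot"]);h=s["tool_pos"]+Rt.apply([0,0,.039])-MOUTH;f=s["wrist_force"];M=Rt.as_matrix()
    return "t %.2f head xyz mm %s F %s T %s hdg %.2f tilt %s vel %.3f"%(s["time"],(np.array([h@RX,h@RY,h[2]])*1e3).round(1),np.array([f@RX,f@RY,f[2]]).round(1),s["torque"].round(2),np.degrees(np.arctan2(M[1,0],M[0,0]))+95.76,np.degrees(M[:2,2]).round(2),abs(s["joint_vel"]).max())
E
python3 - <<'E'
from h import *
from workcell import bot
s=wshot("w4");print(rel(s))
for n in("scene","side"): 
    im=bot.read_camera(n)["frame"][:,:,::-1];cv2.imwrite(f"pics/{n}4.png",im)
    x,y=(170,130) if n=="scene" else (215,130)
    cv2.imwrite(f"pics/{n}4c.png",cv2.resize(im[y:y+90,x:x+110],None,fx=6,fy=6,interpolation=cv2.INTER_CUBIC))
im=cv2.imread("pics/w4.png");cv2.imwrite("pics/w4c.png",cv2.resize(im[130:290,90:330],None,fx=3.2,fy=3.2,interpolation=cv2.INTER_CUBIC))
E
```

```text
t 6.03 head xyz mm [  1.4 -63.2   2.5] F [-0.5 -0.2 -3.3] T [-0.02 -0.05 -0.05] hdg 0.08 tilt [ 0.11 -0.05] vel 0.007
```

View pics/w4c.png

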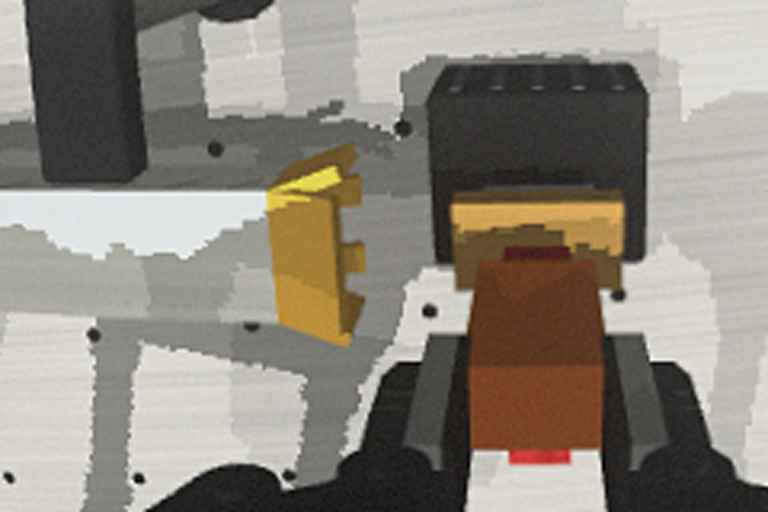

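View pics/scene4c.png

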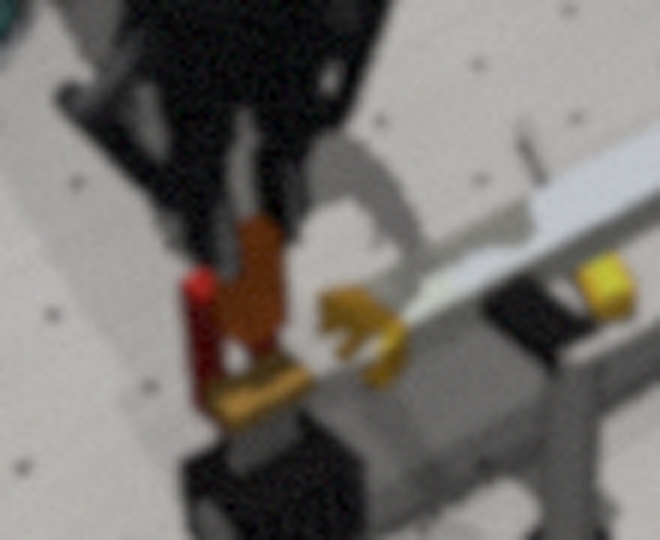

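```bash
python3 - <<'E'
from h import *
np.set_printoptions(precision=2,suppress=True)
s=sload("w4");G=lambda x,y:(90+x/3.2,130+y/3.2)
def r(n,p,z):
    P=wz(s,*G(*p),z)-MOUTH;print(n,np.array([P@RX,P@RY])*1e3)
r("rail up far",(10,190),.138);r("rail up",(267,190),.138);r("rail lo",(278,322),.138);r("rail lo far",(10,313),.138)
z=s["tool_pos"][2]-.034
r("head +x l",(452,204),z);r("head +x r",(624,203),z);r("head +x bottom l",(452,193),z-.01);r("head +x bot r",(622,191),z-.01)
r("head -x l?",(455,291),z);r("r",(622,292),z)
z=s["tool_pos"][2]+.04;[r("grip",p,z) for p in [(470,365),(603,365),(470,450),(603,450)]]
E
```

```text
rail up far [16.76 69.7 ]
rail up [16.7  -0.25]
rail lo [-17.03   0.25]
rail lo far [-17.43  76.87]
head +x l [ 12.2  -43.19]
head +x r [ 12.47 -82.99]
head +x bottom l [ 11.7  -42.36]
head +x bot r [ 12.24 -83.42]
head -x l? [ -9.71 -43.29]
r [ -9.96 -83.25]
grip [  9.55 -51.91]
grip [  9.56 -73.12]
grip [ -6.69 -51.44]
grip [ -6.69 -73.66]
```

>>> carry_out(
  deltas=[
    {"delta_pos": [0,0.0015,0.003],"dr": [0,0,0]},
    {"delta_pos": [-0.006,0,0],"dr": [0,0,0]},
    {"delta_pos": [-0.006,0,0],"dr": [0,0,0]},
    {"delta_pos": [-0.006,0,0],"dr": [0,0,0]},
    {"delta_pos": [-0.005,0,0],"dr": [0,0,0]},
    {"delta_pos": [0,0,0],"dr": [0,0,0]},
    {"delta_pos": [0,0,0],"dr": [0,0,0]},
  ],
)

```text
time: 7.05
tool_pos: [0.5247, -0.1014, 0.1644]
tcp_rot: [2.109, -2.329, 0.0]
wrist_force: [0.5, 0.2, -2.6]
width: 0.255
```

```bash
python3 - <<'E'
from h import *
from workcell import bot
print(rel(bot.read_state()))
E
```

```text
t 7.05 head xyz mm [ -1.  -40.   -1.6] F [ 0.5  0.3 -2.6] T [ 0.01 -0.05 -0.02] hdg 0.09 tilt [ 0.   -0.01] vel 0.005
```

```bash
python3 - <<'E'
from h import *
from workcell import bot
for i in range(4):
    print(rel(bot.read_state()))
    if i==1: wshot("w5")
    else: bot.read_camera("scene")
s=sload("w5")
im=cv2.imread("pics/w5.png");cv2.imwrite("pics/w5c.png",cv2.resize(im[130:290,90:330],None,fx=3.2,fy=3.2,interpolation=cv2.INTER_CUBIC))
E
```

```text
t 7.05 head xyz mm [ -1.  -40.   -1.6] F [ 0.5  0.3 -2.6] T [ 0.01 -0.05 -0.02] hdg 0.09 tilt [ 0.   -0.01] vel 0.005
t 7.10 head xyz mm [ -1.  -40.1  -1.6] F [ 0.3 -0.2 -1.8] T [-0.01 -0.02 -0.03] hdg 0.08 tilt [ 0.   -0.01] vel 0.003
t 7.15 head xyz mm [ -1.  -40.1  -1.6] F [-0.3 -0.3 -2. ] T [-0.02  0.02 -0.02] hdg 0.07 tilt [-0.   -0.01] vel 0.004
t 7.20 head xyz mm [ -1.  -40.2  -1.6] F [-0.2 -0.6 -2.3] T [ 0.03 -0.01  0.01] hdg 0.06 tilt [ 0. -0.] vel 0.002
```

View pics/w5c.png

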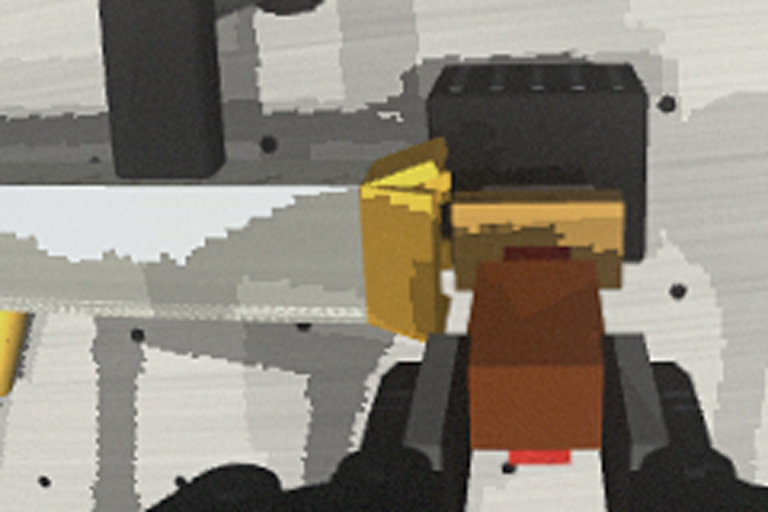

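```bash
python3 - <<'E'
from h import *
np.set_printoptions(precision=2,suppress=True)
s=sload("w5");G=lambda x,y:(90+x/3.2,130+y/3.2)
def r(n,p,z):
    P=wz(s,*G(*p),z)-MOUTH;print(n,np.array([P@RX,P@RY])*1e3)
r("rail up far",(10,185),.138);r("rail up",(362,186),.138);r("rail lo",(370,321),.138);r("rail lo far",(130,315),.138)
z=s["tool_pos"][2]-.034
r("head +x l",(452,204),z);r("head +x r",(624,203),z);r("head -x l?",(455,291),z);r("r",(622,291),z)
E
```

```text
rail up far [16.94 90.04]
rail up [16.53 -0.55]
rail lo [-16.73  -0.4 ]
rail lo far [-16.9   61.24]
head +x l [  9.81 -20.02]
head +x r [ 10.09 -59.81]
head -x l? [-12.11 -20.11]
r [-12.09 -60.07]
```

>>> carry_out(
  deltas=[
    {"delta_pos": [0,-0.001,-0.001],"dr": [0,0,-0.001]},
    {"delta_pos": [-0.005,0,0],"dr": [0,0,0]},
    {"delta_pos": [-0.005,0,0],"dr": [0,0,0]},
    {"delta_pos": [-0.005,0,0],"dr": [0,0,0]},
    {"delta_pos": [0,0,0],"dr": [0,0,0]},
    {"delta_pos": [0,0,0],"dr": [0,0,0]},
  ],
)

```text
time: 8.0
tool_pos: [0.5271, -0.0865, 0.1654]
tcp_rot: [2.11, -2.327, 0.0]
wrist_force: [-0.3, -0.1, -2.1]
width: 0.254
```

```bash
python3 - <<'E'
from h import *
from workcell import bot
print(rel(bot.read_state()))
E
```

```text
t 8.00 head xyz mm [ -0.1 -24.9  -0.6] F [-0.3 -0.1 -2.1] T [ 0.01  0.02 -0.02] hdg 0.16 tilt [-0.   -0.01] vel 0.005
```

Head centred to within 0.2 mm. Entering the channel now.

>>> carry_out(
  deltas=[
    {"delta_pos": [-0.004,0,0],"dr": [0,0,0.002]},
    {"delta_pos": [-0.004,0,0],"dr": [0,0,0]},
    {"delta_pos": [-0.004,0,0],"dr": [0,0,0]},
    {"delta_pos": [-0.004,0,0],"dr": [0,0,0]},
    {"delta_pos": [-0.004,0,0],"dr": [0,0,0]},
    {"delta_pos": [0,0,0],"dr": [0,0,0]},
  ],
)

```text
time: 8.75
tool_pos: [0.5292, -0.0663, 0.1654]
tcp_rot: [-2.108, 2.329, -0.0]
wrist_force: [0.4, 0.1, -2.8]
width: 0.252
```

```bash
python3 - <<'E'
from h import *
from workcell import bot
print(rel(bot.read_state()))
E
```

```text
t 8.75 head xyz mm [-0.1 -4.7 -0.6] F [ 0.4  0.1 -2.8] T [-0.02 -0.02 -0.04] hdg 0.05 tilt [0. 0.] vel 0.006
```

>>> carry_out(
  deltas=[
    {"delta_pos": [-0.006,0,0],"dr": [0,0,0]},
    {"delta_pos": [-0.008,0,0],"dr": [0,0,0]},
    {"delta_pos": [-0.008,0,0],"dr": [0,0,0]},
    {"delta_pos": [-0.008,0,0],"dr": [0,0,0]},
    {"delta_pos": [-0.008,0,0],"dr": [0,0,0]},
    {"delta_pos": [-0.006,0,0],"dr": [0,0,0]},
    {"delta_pos": [0,0,0],"dr": [0,0,0]},
  ],
)

```text
time: 9.62
tool_pos: [0.5336, -0.0224, 0.1654]
tcp_rot: [-2.108, 2.329, -0.0]
wrist_force: [0.2, 0.1, -2.6]
width: 0.253
```

```bash
python3 - <<'E'
from h import *
from workcell import bot
print(rel(bot.read_state()))
E
```

```text
t 9.62 head xyz mm [-0.1 39.5 -0.6] F [ 0.2  0.2 -2.6] T [-0.03  0.01  0.05] hdg 0.06 tilt [ 0. -0.] vel 0.012
```

>>> carry_out(
  deltas=[
    {"delta_pos": [-0.006,0,0],"dr": [0,0,0]},
    {"delta_pos": [-0.008,0,0],"dr": [0,0,0]},
    {"delta_pos": [-0.008,0,0],"dr": [0,0,0]},
    {"delta_pos": [-0.008,0,0],"dr": [0,0,0]},
    {"delta_pos": [-0.008,0,0],"dr": [0,0,0]},
    {"delta_pos": [-0.006,0,0],"dr": [0,0,0]},
    {"delta_pos": [-0.003,0,0],"dr": [0,0,0]},
    {"delta_pos": [0,0,0],"dr": [0,0,0]},
  ],
)

```text
time: 10.62
tool_pos: [0.5382, 0.024, 0.1654]
tcp_rot: [2.108, -2.329, 0.0]
wrist_force: [-0.3, 0.2, -3.3]
width: 0.254
```

```bash
python3 - <<'E'
from h import *
from workcell import bot
s=wshot("w6");print(rel(s))
im=cv2.imread("pics/w6.png");cv2.imwrite("pics/w6c.png",cv2.resize(im[100:320,100:400],None,fx=2.6,fy=2.6,interpolation=cv2.INTER_CUBIC))
im=bot.read_camera("scene")["frame"][:,:,::-1];cv2.imwrite("pics/scene6.png",im)
E
```

```text
t 10.62 head xyz mm [-0.1 86.2 -0.6] F [-0.3  0.1 -3.3] T [-0.07 -0.   -0.  ] hdg 0.04 tilt [-0.   -0.01] vel 0.008
```

View pics/w6c.png

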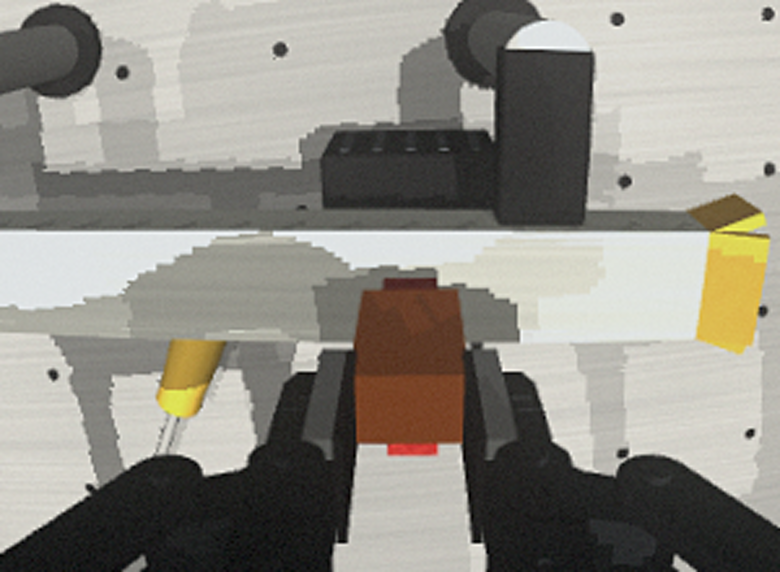

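The head is inside and sliding freely. I'll creep in steps shorter than the 8 mm plunger stroke, checking the force each time.

>>> carry_out(
  deltas=[
    {"delta_pos": [-0.002,0,0],"dr": [0,0,0]},
    {"delta_pos": [-0.002,0,0],"dr": [0,0,0]},
    {"delta_pos": [-0.002,0,0],"dr": [0,0,0]},
    {"delta_pos": [-0.001,0,0],"dr": [0,0,0]},
    {"delta_pos": [0,0,0],"dr": [0,0,0]},
  ],
)

```text
time: 11.35
tool_pos: [0.5389, 0.0309, 0.1654]
tcp_rot: [-2.108, 2.33, -0.0]
wrist_force: [-0.5, 0.5, -2.3]
width: 0.251
```

>>> carry_out(
  deltas=[
    {"delta_pos": [-0.002,0,0],"dr": [0,0,0]},
    {"delta_pos": [-0.002,0,0],"dr": [0,0,0]},
    {"delta_pos": [-0.002,0,0],"dr": [0,0,0]},
    {"delta_pos": [-0.001,0,0],"dr": [0,0,0]},
    {"delta_pos": [0,0,0],"dr": [0,0,0]},
  ],
)

```text
time: 11.98
tool_pos: [0.5396, 0.0379, 0.1654]
tcp_rot: [2.108, -2.33, -0.0]
wrist_force: [-0.2, -0.2, -1.8]
width: 0.255
```

>>> carry_out(
  deltas=[
    {"delta_pos": [-0.002,0,0],"dr": [0,0,0]},
    {"delta_pos": [-0.002,0,0],"dr": [0,0,0]},
    {"delta_pos": [-0.002,0,0],"dr": [0,0,0]},
    {"delta_pos": [-0.001,0,0],"dr": [0,0,0]},
  ],
)

```text
time: 12.48
tool_pos: [0.5403, 0.0449, 0.1654]
tcp_rot: [-2.108, 2.33, -0.0]
wrist_force: [-0.3, -0.4, -2.4]
width: 0.255
```

>>> carry_out(
  deltas=[
    {"delta_pos": [-0.002,0,0],"dr": [0,0,0]},
    {"delta_pos": [-0.002,0,0],"dr": [0,0,0]},
    {"delta_pos": [-0.002,0,0],"dr": [0,0,0]},
    {"delta_pos": [-0.001,0,0],"dr": [0,0,0]},
  ],
)

```text
time: 12.98
tool_pos: [0.541, 0.0519, 0.1654]
tcp_rot: [-2.108, 2.33, 0.0]
wrist_force: [-0.3, 0.5, -2.8]
width: 0.251
```

>>> carry_out(
  deltas=[
    {"delta_pos": [-0.002,0,0],"dr": [0,0,0]},
    {"delta_pos": [-0.002,0,0],"dr": [0,0,0]},
    {"delta_pos": [-0.002,0,0],"dr": [0,0,0]},
    {"delta_pos": [-0.001,0,0],"dr": [0,0,0]},
  ],
)

```text
time: 13.48
tool_pos: [0.5417, 0.0589, 0.1654]
tcp_rot: [2.108, -2.33, -0.0]
wrist_force: [1.1, -0.5, -2.1]
width: 0.253
```

>>> carry_out(
  deltas=[
    {"delta_pos": [-0.002,0,0],"dr": [0,0,0]},
    {"delta_pos": [-0.002,0,0],"dr": [0,0,0]},
    {"delta_pos": [-0.002,0,0],"dr": [0,0,0]},
    {"delta_pos": [-0.001,0,0],"dr": [0,0,0]},
  ],
)

```text
time: 13.98
tool_pos: [0.5424, 0.0658, 0.1654]
tcp_rot: [2.108, -2.33, -0.0]
wrist_force: [-0.2, 0.2, -2.5]
width: 0.256
```

>>> carry_out(
  deltas=[
    {"delta_pos": [-0.002,0,0],"dr": [0,0,0]},
    {"delta_pos": [-0.002,0,0],"dr": [0,0,0]},
    {"delta_pos": [-0.002,0,0],"dr": [0,0,0]},
    {"delta_pos": [-0.001,0,0],"dr": [0,0,0]},
  ],
)

```text
time: 14.48
tool_pos: [0.5431, 0.0728, 0.1654]
tcp_rot: [2.108, -2.33, 0.0]
wrist_force: [0.1, 0.2, -2.3]
width: 0.257
```

>>> carry_out(
  deltas=[
    {"delta_pos": [-0.002,0,0],"dr": [0,0,0]},
    {"delta_pos": [-0.002,0,0],"dr": [0,0,0]},
    {"delta_pos": [-0.002,0,0],"dr": [0,0,0]},
    {"delta_pos": [-0.001,0,0],"dr": [0,0,0]},
  ],
)

```text
time: 14.98
tool_pos: [0.5438, 0.0798, 0.1654]
tcp_rot: [2.108, -2.33, -0.0]
wrist_force: [-0.5, 0.1, -1.7]
width: 0.255
```

>>> carry_out(
  deltas=[
    {"delta_pos": [-0.002,0,0],"dr": [0,0,0]},
    {"delta_pos": [-0.002,0,0],"dr": [0,0,0]},
    {"delta_pos": [-0.002,0,0],"dr": [0,0,0]},
    {"delta_pos": [-0.001,0,0],"dr": [0,0,0]},
  ],
)

```text
time: 15.48
tool_pos: [0.5446, 0.0867, 0.1654]
tcp_rot: [-2.107, 2.33, 0.0]
wrist_force: [0.7, 0.4, -2.7]
width: 0.257
```

```bash
python3 - <<'E'
from h import *
from workcell import bot
print(rel(bot.read_state()))
E
```

```text
t 15.47 head xyz mm [-1.000e-01  1.492e+02 -6.000e-01] F [ 0.7  0.5 -2.7] T [ 0.01  0.02 -0.02] hdg 0.02 tilt [0. 0.] vel 0.013
```

>>> carry_out(
  deltas=[
    {"delta_pos": [-0.002,0,0],"dr": [0,0,0]},
    {"delta_pos": [-0.002,0,0],"dr": [0,0,0]},
    {"delta_pos": [-0.002,0,0],"dr": [0,0,0]},
    {"delta_pos": [-0.001,0,0],"dr": [0,0,0]},
  ],
)

```text
time: 15.98
tool_pos: [0.5452, 0.0928, 0.1655]
tcp_rot: [2.107, -2.329, 0.002]
wrist_force: [-2.1, -3.9, -0.6]
width: 0.254
```

Contact at -3.9 N along y, near head y of 155 mm. Pushing more slowly now.

>>> carry_out(
  deltas=[
    {"delta_pos": [-0.001,0,0],"dr": [0,0,0]},
    {"delta_pos": [-0.001,0,0],"dr": [0,0,0]},
    {"delta_pos": [0,0,0],"dr": [0,0,0]},
  ],
)

```text
time: 16.35
tool_pos: [0.5455, 0.0953, 0.1655]
tcp_rot: [2.107, -2.33, 0.001]
wrist_force: [-0.3, -3.8, -0.5]
width: 0.254
```

```bash
python3 - <<'E'
from h import *
from workcell import bot
print(rel(bot.read_state()))
E
```

```text
t 16.35 head xyz mm [-1.000e-01  1.578e+02 -5.000e-01] F [ 0.1 -3.8 -0.5] T [-0.96  0.1   0.03] hdg 0.02 tilt [ 0.01 -0.02] vel 0.004
```

>>> carry_out(
  deltas=[
    {"delta_pos": [-0.001,0,0],"dr": [0,0,0]},
    {"delta_pos": [-0.001,0,0],"dr": [0,0,0]},
    {"delta_pos": [0,0,0],"dr": [0,0,0]},
  ],
)

```text
time: 16.73
tool_pos: [0.5457, 0.0977, 0.1655]
tcp_rot: [-2.107, 2.33, 0.0]
wrist_force: [-0.5, -3.0, 0.3]
width: 0.255
```

```bash
python3 - <<'E'
from h import *
from workcell import bot
s=wshot("w7");print(rel(s))
E
```

```text
t 16.73 head xyz mm [-1.000e-01  1.602e+02 -5.000e-01] F [-0.2 -3.   0.3] T [-0.92  0.13  0.02] hdg 0.03 tilt [0.01 0.01] vel 0.001
```

View pics/w7.png

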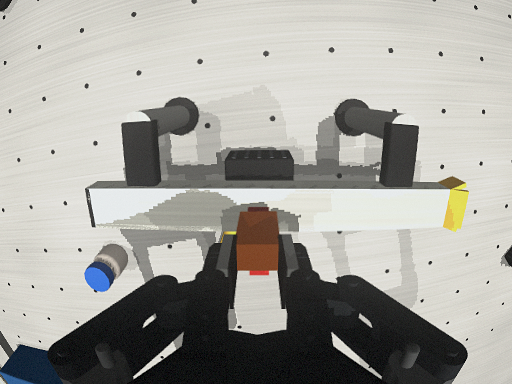

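>>> carry_out(
  deltas=[
    {"delta_pos": [-0.001,0,0],"dr": [0,0,0]},
    {"delta_pos": [-0.001,0,0],"dr": [0,0,0]},
    {"delta_pos": [0,0,0],"dr": [0,0,0]},
  ],
)

```text
time: 17.15
tool_pos: [0.5458, 0.0997, 0.1654]
tcp_rot: [-2.107, 2.33, 0.0]
wrist_force: [-0.6, -3.9, -0.8]
width: 0.253
```

```bash
python3 - <<'E'
from h import *
from workcell import bot
print(rel(bot.read_state()))
E
```

```text
t 17.15 head xyz mm [-1.000e-01  1.622e+02 -6.000e-01] F [-0.2 -3.9 -0.8] T [-0.85  0.13 -0.01] hdg 0.02 tilt [0.   0.01] vel 0.001
```

>>> carry_out(
  deltas=[
    {"delta_pos": [-0.001,0,0],"dr": [0,0,0]},
    {"delta_pos": [0,0,0],"dr": [0,0,0]},
  ],
)

```text
time: 17.4
tool_pos: [0.5459, 0.1006, 0.1654]
tcp_rot: [-2.107, 2.33, 0.0]
wrist_force: [-0.3, -3.7, -1.5]
width: 0.26
```

```bash
python3 - <<'E'
from h import *
from workcell import bot
print(rel(bot.read_state()))
E
```

```text
t 17.40 head xyz mm [ -0.2 163.1  -0.6] F [ 0.1 -3.7 -1.5] T [-0.85  0.07 -0.04] hdg 0.02 tilt [0.   0.01] vel 0.002
```

>>> carry_out(
  deltas=[
    {"delta_pos": [-0.001,0,0],"dr": [0,0,0]},
    {"delta_pos": [0,0,0],"dr": [0,0,0]},
  ],
)

```text
time: 17.65
tool_pos: [0.546, 0.1011, 0.1654]
tcp_rot: [2.107, -2.329, 0.001]
wrist_force: [0.1, -4.4, -0.1]
width: 0.255
```

```bash
python3 - <<'E'
from h import *
from workcell import bot
print(rel(bot.read_state()))
E
```

```text
t 17.65 head xyz mm [-1.000e-01  1.636e+02 -6.000e-01] F [ 0.6 -4.3 -0.1] T [-1.21  0.1  -0.01] hdg 0.03 tilt [-0.01 -0.05] vel 0.001
```

>>> carry_out(
  deltas=[
    {"delta_pos": [-0.001,0,0],"dr": [0,0,0]},
    {"delta_pos": [0,0,0],"dr": [0,0,0]},
  ],
)

```text
time: 17.9
tool_pos: [0.5461, 0.1015, 0.1655]
tcp_rot: [2.107, -2.329, 0.002]
wrist_force: [-1.0, -6.9, -0.3]
width: 0.255
```

```bash
python3 - <<'E'
from h import *
from workcell import bot
print(rel(bot.read_state()))
E
```

```text
t 17.90 head xyz mm [-1.000e-01  1.639e+02 -5.000e-01] F [-0.3 -6.9 -0.3] T [-1.62  0.18 -0.02] hdg 0.03 tilt [-0.01 -0.11] vel 0.002
```

Force is climbing with little motion, so this is the stop. Pressing up to about 10 N.

>>> carry_out(
  deltas=[
    {"delta_pos": [-0.001,0,0],"dr": [0,0,0]},
    {"delta_pos": [0,0,0],"dr": [0,0,0]},
    {"delta_pos": [0,0,0],"dr": [0,0,0]},
  ],
)

```text
time: 18.27
tool_pos: [0.5462, 0.1019, 0.1656]
tcp_rot: [2.106, -2.328, 0.003]
wrist_force: [-0.9, -8.6, 0.3]
width: 0.251
```

```bash
python3 - <<'E'
from h import *
from workcell import bot
print(rel(bot.read_state()))
E
```

```text
t 18.27 head xyz mm [ -0.  164.3  -0.4] F [-0.1 -8.6  0.3] T [-1.94  0.25 -0.03] hdg 0.04 tilt [-0.01 -0.17] vel 0.003
```

>>> carry_out(
  deltas=[
    {"delta_pos": [-0.0008,0,0],"dr": [0,0,0]},
    {"delta_pos": [0,0,0],"dr": [0,0,0]},
    {"delta_pos": [0,0,0],"dr": [0,0,0]},
  ],
)

```text
time: 18.65
tool_pos: [0.5462, 0.1021, 0.1656]
tcp_rot: [2.106, -2.327, 0.004]
wrist_force: [-1.2, -9.1, 1.8]
width: 0.258
```

```bash
python3 - <<'E'
from h import *
from workcell import bot
s=wshot("w8");print(rel(s))
im=cv2.imread("pics/w8.png");cv2.imwrite("pics/w8c.png",cv2.resize(im[130:290,140:380],None,fx=3.2,fy=3.2,interpolation=cv2.INTER_CUBIC))
im=bot.read_camera("scene")["frame"][:,:,::-1];cv2.imwrite("pics/scene8c.png",cv2.resize(im[90:220,190:340],None,fx=5,fy=4.6,interpolation=cv2.INTER_CUBIC))
print(rel(bot.read_state()))
E
```

```text
t 18.65 head xyz mm [  0.  164.5  -0.4] F [-0.3 -9.2  1.8] T [-2.26  0.23  0.01] hdg 0.04 tilt [-0.02 -0.23] vel 0.003
t 18.75 head xyz mm [ -0.  164.5  -0.4] F [-0.1 -9.5  1.4] T [-2.2   0.26 -0.01] hdg 0.04 tilt [-0.02 -0.23] vel 0.002
```

View pics/scene8c.png

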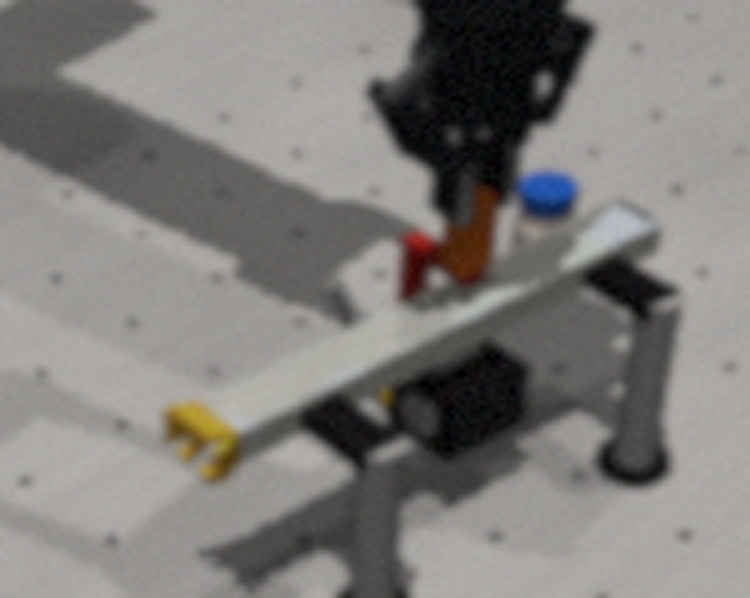

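Firm stop confirmed at about 9.5 N, with roughly 8–9 mm from contact. I'll take off the arm's preload and lower the head onto the rail before letting go.

>>> carry_out(
  deltas=[
    {"delta_pos": [0.001,0,0],"dr": [0,0,0]},
    {"delta_pos": [0.001,0,0],"dr": [0,0,0]},
    {"delta_pos": [0.0005,0,0.0005],"dr": [0,0,0]},
    {"delta_pos": [0,0,0.0005],"dr": [0,0,0]},
    {"delta_pos": [0,0,0],"dr": [0,0,0]},
  ],
)

```text
time: 19.38
tool_pos: [0.546, 0.1012, 0.1644]
tcp_rot: [2.107, -2.329, 0.001]
wrist_force: [0.1, -5.7, -0.8]
width: 0.254
```

```bash
python3 - <<'E'
from h import *
from workcell import bot
print(rel(bot.read_state()))
E
```

```text
t 19.38 head xyz mm [-1.000e-01  1.637e+02 -1.600e+00] F [ 0.6 -5.7 -0.8] T [-1.34  0.14 -0.01] hdg 0.02 tilt [-0.   -0.06] vel 0.002
```

>>> carry_out(
  deltas=[
    {"delta_pos": [0.0008,0,0],"dr": [0,0,0]},
    {"delta_pos": [0.0007,0,0.0004],"dr": [0,0,0]},
    {"delta_pos": [0,0,0],"dr": [0,0,0]},
    {"delta_pos": [0,0,0],"dr": [0,0,0]},
  ],
)

```text
time: 19.88
tool_pos: [0.546, 0.1006, 0.1642]
tcp_rot: [-2.107, 2.329, 0.0]
wrist_force: [-0.0, -3.4, 0.3]
width: 0.256
```

```bash
python3 - <<'E'
from h import *
from workcell import bot
print(rel(bot.read_state()))
E
```

```text
t 19.88 head xyz mm [ -0.  163.1  -1.8] F [ 0.3 -3.4  0.3] T [-0.66  0.1  -0.01] hdg 0.02 tilt [0.02 0.03] vel 0.002
```

>>> carry_out(
  deltas=[
    {"delta_pos": [0.0008,0,0],"dr": [0,0,0]},
    {"delta_pos": [0,0,0],"dr": [0,0,0]},
    {"delta_pos": [0,0,0],"dr": [0,0,0]},
  ],
)

```text
time: 20.25
tool_pos: [0.5459, 0.1, 0.1641]
tcp_rot: [-2.107, 2.329, 0.001]
wrist_force: [-0.2, -1.1, 0.2]
width: 0.253
```

```bash
python3 - <<'E'
from h import *
from workcell import bot
print(rel(bot.read_state()))
E
```

```text
t 20.25 head xyz mm [-1.000e-01  1.625e+02 -1.900e+00] F [-0.1 -1.1  0.2] T [ 0.01  0.06 -0.03] hdg 0.02 tilt [0.02 0.05] vel 0.002
```

>>> carry_out(
  deltas=[
    {"delta_pos": [0,0,0],"dr": [0,0,0]},
    {"delta_pos": [0,0,0],"dr": [0,0,0]},
    {"delta_pos": [0,0,0],"dr": [0,0,0]},
    {"delta_pos": [0,0,0],"dr": [0,0,0]},
  ],
  grip=0.6,
)

```text
time: 20.75
tool_pos: [0.5458, 0.0996, 0.164]
tcp_rot: [-2.107, 2.33, 0.0]
wrist_force: [-0.5, -1.4, -0.1]
width: 0.598
```

```bash
python3 - <<'E'
from h import *
from workcell import bot
s=wshot("w9");print(rel(s))
im=cv2.imread("pics/w9.png");cv2.imwrite("pics/w9c.png",cv2.resize(im[130:290,140:380],None,fx=3.2,fy=3.2,interpolation=cv2.INTER_CUBIC))
E
```

```text
t 20.75 head xyz mm [-1.000e-01  1.621e+02 -2.000e+00] F [-0.3 -1.4 -0.1] T [ 0.06 -0.04 -0.04] hdg 0.02 tilt [0.   0.01] vel 0.002
```

View pics/w9c.png

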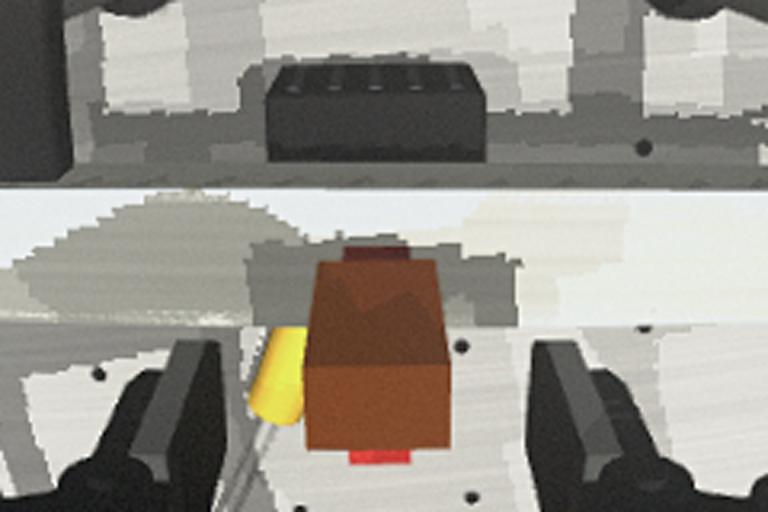

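Released; the hanger is upright and clear of both fingers. Retreating straight up.

>>> carry_out(
  deltas=[
    {"delta_pos": [0,0,-0.01],"dr": [0,0,0]},
    {"delta_pos": [0,0,-0.03],"dr": [0,0,0]},
    {"delta_pos": [0,0,-0.04],"dr": [0,0,0]},
    {"delta_pos": [0,0,-0.04],"dr": [0,0,0]},
    {"delta_pos": [0,0,-0.03],"dr": [0,0,0]},
    {"delta_pos": [0,0,0],"dr": [0,0,0]},
    {"delta_pos": [0,0,0],"dr": [0,0,0]},
    {"delta_pos": [0,0,0],"dr": [0,0,0]},
  ],
)

```text
time: 21.8
tool_pos: [0.5449, 0.0994, 0.3121]
tcp_rot: [2.106, -2.328, -0.003]
wrist_force: [-0.4, 0.2, -0.4]
width: 0.598
```

```bash
python3 - <<'E'
from h import *
from workcell import bot
s=wshot("w10");print(rel(s))
im=cv2.imread("pics/w10.png");cv2.imwrite("pics/w10c.png",cv2.resize(im[130:290,140:380],None,fx=3.2,fy=3.2,interpolation=cv2.INTER_CUBIC))
for n in("scene","side"): cv2.imwrite(f"pics/{n}10.png",bot.read_camera(n)["frame"][:,:,::-1])
a=cv2.imread("pics/scene10.png");b=cv2.imread("pics/side10.png")
cv2.imwrite("pics/ab10.png",np.hstack([cv2.resize(a[110:230,200:340],(400,343),interpolation=2),cv2.resize(b[120:270,170:310],(400,343),interpolation=2)]))
E
```

```text
t 21.80 head xyz mm [ -1.2 161.8 146.1] F [-0.4  0.1 -0.4] T [-0.01  0.02 -0.03] hdg 0.02 tilt [-0.18 -0.02] vel 0.003
```

View pics/w10c.png

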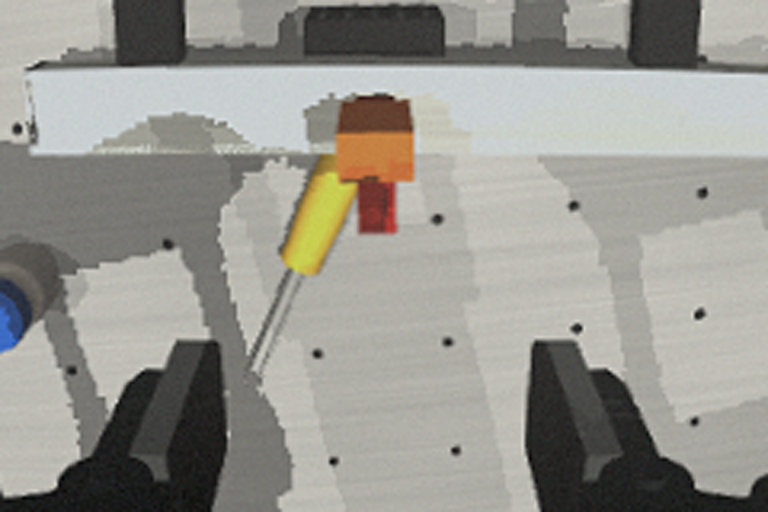

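View pics/ab10.png

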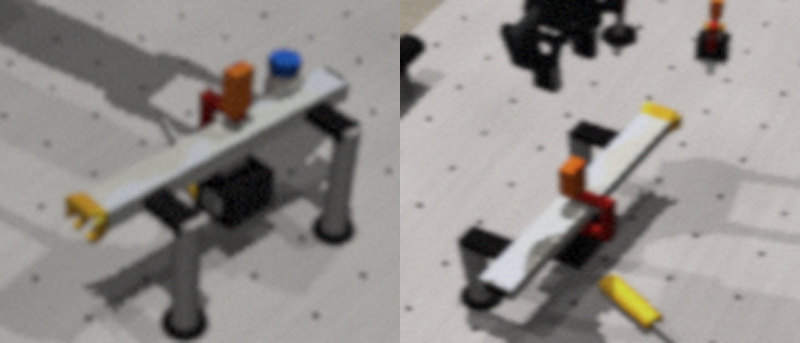

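View pics/side10.png

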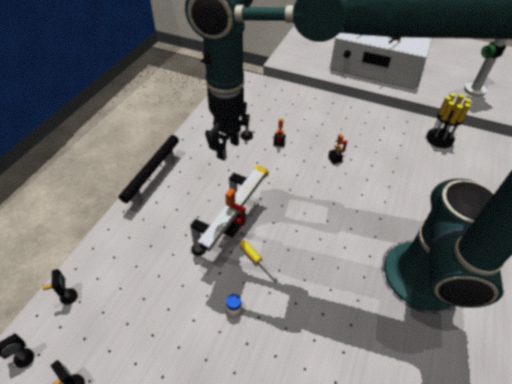

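```bash
python3 - <<'E'
from h import *
np.set_printoptions(precision=2,suppress=True)
s=sload("w10");z=.204
C=[]
for x,y in [(337,131),(413,131),(414,181),(337,181)]:
    P=wz(s,140+x/3.2,130+y/3.2,z)-MOUTH;C.append([P@RX*1e3,P@RY*1e3])
print(np.array(C),np.mean(C,0))
a=cv2.imread("pics/scene0.png").astype(int);b=cv2.imread("pics/scene10.png").astype(int)
# bystander colour centroids before/after
for n,box,lo,hi in[("side",(230,285,245,315),(100,100,60),(130,255,255)),("side",(238,238,262,266),(22,120,100),(35,255,255)),("side",(238,112,256,140),(0,0,0),(180,255,75)),("scene",(178,295,208,340),(0,0,0),(180,255,75))]:
    for k in "0","10":
        h=cv2.cvtColor(cv2.imread(f"pics/{n}{k}.png"),cv2.COLOR_BGR2HSV);x0,y0,x1,y1=box
        ys,xs=np.nonzero(cv2.inRange(h[y0:y1,x0:x1],lo,hi));print(n,k,xs.mean()+x0,ys.mean()+y0,len(xs))
E
```

```text
[[  8.39 174.12]
 [  8.38 150.87]
 [ -7.63 150.37]
 [ -7.62 174.29]] [  0.38 162.41]
side 0 234.52 301.32666666666665 150
side 10 234.52 301.32666666666665 150
side 0 249.97752808988764 250.5056179775281 178
side 10 250.84516129032258 251.11612903225807 155
side 0 246.29661016949152 130.27118644067798 118
side 10 243.7422222222222 125.58222222222223 225
scene 0 191.41252006420547 319.85393258426967 623
scene 10 191.3939393939394 319.8899521531101 627
```

```bash
python3 - <<'E'
import cv2,numpy as np
a,b=[cv2.resize(cv2.imread(f"pics/side{k}.png")[230:290,225:290],None,fx=6,fy=6,interpolation=2) for k in("0","10")]
cv2.imwrite("pics/drv.png",np.hstack([a,b]))
E
```

```text
(no output)
```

View pics/drv.png

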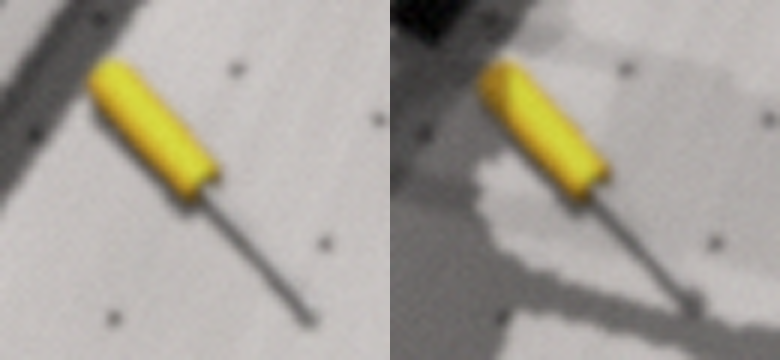

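The screwdriver hasn't moved; only its shading changed (a shadow fell on it). Handing in.

```bash
python3 - <<'E'
from workcell import bot
print(bot.finish_job())
E
```

```text
the job is handed in; nothing more can be done
None
```

The dump is hanging in the rail with the plunger pushed against its stop, and I handed the job in at about 22 s of the 64 s allowed. I took the largest hanger by its grip, entered the flare with the head centred to about 0.2 mm, and slid it in without side load.

- **Plunger:** I felt it at about 154–155 mm of head travel, and it gave way at about 4 N. It then stopped firmly while I pressed up to about 9.5 N, the highest force I read along the rail. The stroke came out at about 8 mm. The plunger is hidden, so "fully home" rests on this force and travel, not on sight.
- **Letting go:** I took the preload off to about 1 N, lowered the head onto the rail, opened the fingers and retreated straight up.
- **Hanger after release:** it hangs level and upright, with the grip centre 0.4 mm off the rail axis and 162.4 mm in from the mouth. The robot is touching nothing.
- **Bystanders:** the jar gave identical pixels before and after, and the lens mount moved less than 0.1 px in the scene view.
- **Checks that disagreed:** two side-view colour checks shifted. The screwdriver's moved about 1 px, and an enlarged crop showed that was only a shadow. The lens mount's was spoiled by the gripper being in its crop, so I relied on the scene view for that one.

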